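# Dispense two mixing balls into the paint cup

## Robot

A 7-joint arm with a two-finger parallel gripper is mounted at the origin on the work surface. World frame = base frame: x ahead of the robot, y to its left, z up, the work surface at z = 0. Lengths are in m, angles in rad, forces in N, time in s.
With the tool pointing down it reaches from about 0.4 to 0.875 m from the base axis. Payload 19.3 kg.
Tool frame: the origin (TCP) lies on the centre line of the jaws, within the pads' length; the fingertips stand 8 mm ahead of it and the grasp point (between the pads) lies 11 mm behind it; z points along the fingers, y is the line along which they close (so a half turn about z gives the same grasp; the last joint's range is limited). The gripper opens to 85 mm and grips with 20 to 120 N. Pads are 22 mm wide; open, the fingers measure 114 mm over their backs; the gripper's body (76 mm by 85 mm) begins 54 mm behind the grasp point. The pads swing forward as they close: fully open they stand 13 mm farther back than shut.
Start: joints at [-1.247, 0.521, -0.036, 1.599, 0.021, 1.021, -0.113], TCP at [0.24, 0.577, 0.239] pointing down, gripper open.
Joint ranges: [-2.91, 2.91], [-0.3, 2.13], [-1.5, 1.42], [0.17, 2.43], [-1.26, 4.41], [0.16, 1.93], [-2.52, 2.52]. Speed limits (rad/s): [1.89, 1.89, 2.39, 2.39, 3.01, 3.01, 3.01].

## Interface

Orientations are given as a rotation vector (axis times angle).
In Python, from rig import robot gives the robot as it stands.
- The arm moves only by the tool play_rows, never from a script. Its argument "commands" is a list of rows, each a list of 5 numbers: the closure, from 0 (fully open) to 1 (shut), then the shift along the tool's x, y, z in mm, then the turn about the tool's z in rad. In form: [[fingers, tx, ty, tz, spin], ...]. A call has exactly 5 rows; each row is the pose to reach, as a shift and turn from the pose commanded when the call began, along the tool's axes at that moment; what a row does not reach only later rows make up. A row lasts 1/8 s, in which the tool goes at most 62.5 mm and 10.7 degrees, less where a joint would pass 70% of its speed; a pose out of reach is approached as far as the arm can. A call with a gripper value outside its range is refused whole. The fingers move at their own pace and stop on an object; "force" is the grip in N (left out, the last holds). Time passes only in rows, so rows that repeat a pose let the fingers close, or fill a call up. It gives the time, the measured TCP pose, the force, the opening and the grip force at its end, in the units of the state.
- robot.sense(): the state, without advancing time (a new reading comes with each control period).
- robot.get_image(name): name is "scene" or "top" or "wrist"; returns the picture (480x640x3 uint8, red, green, blue); there is no depth.
- robot.camera_params(name): a dict with "camera_matrix" (3x3 intrinsics, pixels), "dist" ([k1, k2, p1, p2, k3] as OpenCV has them; the pictures are not rectified), "extrinsics" (4x4, takes a point from world to camera coordinates). Camera axes: x right, y up, looking along -z (the intrinsics and any distortion apply to the point x, -y, -z); pixel columns grow to the right and rows downward; lengths in m; the calibration is good to about 2 mm. A picture is of the moment at which its call begins: read the wrist's pose just before it. camera_params takes no time and is no camera call; for the wrist camera it gives the pose at the moment of the call.
- robot.close_job(): hands the job in; it is judged then, once.
Trained networks look in the newest picture that a camera, given by its name, has taken for a name from the list of things; names that differ only in an ending like _2 or _b are one class to them, and where a whole thing is asked for, a point or a joint stands for the part that bears it (a point fixed in the world has none). Each returns a list of dicts, best first, with "score" (0 to 1); they miss things now and then, are a little off and sometimes report something else, mostly with a low value. They report only what shows in the picture. A call takes as long as a camera call.
- robot.boxes_of(query, camera): "bbox" ([left, top, right, bottom] in pixels, round what is visible of it).
- robot.outline_of(query, camera): "region" (480x640 bool, what is visible of it) and "bbox" ([left, top, right, bottom] in pixels, round what is visible of it).
The state is a dict: "time_s": time; "joint_pos": joint angles; "joint_velocities": joint speeds; "tau": joint torques, N m; "ee_pos": TCP position; "ee_rot": TCP orientation; "contact_force": force on the tool from outside, world axes, zero at the start; "wrist_torque": the same for the moment, N m; "opening": finger opening in m; "grasp_force": force on a finger pad.
Only numpy, scipy, OpenCV 4.12 (cv2) and the standard library are available. Lean on these libraries where they do the work, as an engineer would, in place of code of your own. Each camera call takes 0.05 s, during which the arm holds its last target. There are 200 camera calls.

## Task

Push the wooden turntable round by its upright post until the white cup stands under the lower end of the chute; then press down the paddle of the rocking lever, so that its far end lifts the gate, and keep it down until both steel mixing balls have rolled into the cup. Then let the paddle come back up so that the gate closes, and move away. Only push and press: do not touch the balls, lift nothing, and leave the other things on the sideboard where they stand.

Things in the scene. Friction and masses are not known exactly. Their poses are not given: they have to be found in the camera images.
- station: Fixed ball dispenser on a plywood base board (100 x 480 x 10 mm). Origin on the sideboard top under the chute's centre line; its y axis runs down along the chute towards the turntable, x across, z up. In its frame (mm): paddle at y -150, lever pivot at y -45 z 125 with its post (10 x 30, top z 136) at x -40, aluminium chute (28 wide outside, 120 long, sides 14 high) from y -30 to y +90, falling 0.2 rad, turntable axis at y +184. The highest part at rest is the lever, z 136.
- chute_end (a point): Middle of the chute floor at its lower, open end, 78 mm above the sideboard.
- drop_point (a point): Point 26 mm beyond the chute's end, 40 mm above the sideboard; the cup's middle must stand here (about 13 mm off still catches the balls).
- turn_axis (a point): Centre of the turntable's top face, on its vertical axis, 34 mm above the sideboard.
- turntable (a joint): Angle (rad) of the round wooden turntable (230 mm diameter, 20 mm thick, underside 14 mm above the sideboard). 0 = cup exactly under the chute's end; positive is anticlockwise seen from above. It starts at 0.6 to 1.75 with the post on the -x side of the station and the cup on its +x side, and is to be turned back to 0 (within 0.20). Turns from -1.2 to 2.6, has slight friction (about 0.7 N at the post) and stays where it is left.
- post (a point): Top centre of the upright wooden post fixed on the turntable, 22 mm diameter, 60 mm tall (top 94 mm above the sideboard), 85 mm from the turntable axis, directly opposite the cup.
- cup (a point): Middle of the inner floor of the white cup fixed to the turntable: 64 mm outer and 57 mm inner diameter at the rim, 36 mm tall (rim 70 mm above the sideboard, inner floor 38 mm), 68 mm from the turntable axis.
- lever (a joint): Angle (rad) of the steel rocking lever: 0 = at rest, gate shut; 0.28 = paddle fully down (paddle 29 mm lower), gate 29 mm higher. Balls pass from about 0.15. A spring brings it back; the paddle needs about 2 N to start and 4 N to hold fully down.
- paddle (a point): Centre of the top face of the lever's flat paddle, 50 (across) x 40 (along the lever) mm, 136 mm above the sideboard at rest, at the end away from the turntable; 105 mm from the pivot, free space below.
- gate (a point): Middle of the lower edge of the gate, a steel blade 16 wide and 4 mm thick hanging into the chute from the lever's other end; at rest 3 mm above the chute floor.
- ball_a_center (a point): Centre of a steel ball, 16 mm diameter, 17 g, that waits in the chute against the gate.
- ball_b_center (a point): Centre of a second equal ball, behind the first.
- paint_pot: Small jar, 36 mm diameter, 45 mm tall, beside the dispenser; origin at centre of underside. Leave alone.
- figure: Small figure on a 25 mm round base, about 58 mm tall with its spear, beside the dispenser; origin at centre of underside. Leave alone.
- spray_can: White can, 54 mm diameter, 170 mm tall; origin at centre of underside. Leave alone.
- brush_holder: Black round pot with brushes, 76 mm diameter, 95 mm tall (brushes to 200 mm); origin at centre of underside. Leave alone.
- sanding_stick: Flat steel stick, 150 x 18 x 5 mm, along its x; origin at centre of underside. Leave alone.
- tank_kit: Resin model tank, 100 x 62 x 43 mm, its barrel reaching 75 mm from the middle to -x; origin at centre of underside. Leave alone.
- ball_a: The same ball as a body; its origin turns with it, so use the centre point.
- ball_b: The same ball as a body; its origin turns with it, so use the centre point.

How it is judged:
On the way, in this order (a step that is already met when the one before it is completed fails the run):
1. the cup stands under the chute's end (value of joint turntable between -0.2 and 0.2 rad), for 0.2 s.
2. the lever is pressed and the gate lifted (value of joint lever above 0.1 rad), for 0.05 s.
3. both balls lie in the cup (horizontal distance between each of ball_a_center, ball_b_center and cup below 0.026 m and z of ball_a_center in the frame of cup between 0 and 0.03 m and z of ball_b_center in the frame of cup between 0 and 0.03 m), for 0.2 s.
At the end, for the whole second after the job is handed in: Both balls lie in the cup (centre within 26 mm of its middle and less than 30 mm above its floor), the turntable is within 0.20 rad of cup under chute, and the lever is back up (below 0.04 rad, gate shut) (all of step 1 and all of step 3 and value of joint lever below 0.04 rad); the robot touches nothing.
It fails at once if a ball is touched by the robot (contact force between any of the fingers, the arm and ball_a above 0.2 N or contact force between any of the fingers, the arm and ball_b above 0.2 N).
It fails at once if a ball is lifted above the chute (height (world z) of any of ball_a_center, ball_b_center above 0.125 m).
It fails at once if one of the other things is lifted or moved by more than 20 mm (distance of any of paint_pot, figure, spray_can, brush_holder, sanding_stick, tank_kit from where it was at the start of the episode above 0.02 m).
It also fails if it takes over 48 s, if anything falls off the work surface, if the arm or the gripper's body presses on something with over 40 N, if the wrist force passes 120 N, or if a joint passes its speed limit or range.

## Working session

There is one attempt and no reset: what is moved stays moved. The work goes in short steps, Python scripts to look and compute and a tool call to move; the robot and the scene stay as the last step left them, time stands still between calls to the robot, and variables do not carry over. Pictures are saved under pics/ and viewed, at most 10 in all, crops included, and the job is handed in when it is done.

Besides the shell and the picture viewer there is one more tool, called as a command line: name --pt "numbers of a row" for each row, then --argument value for the rest. play_rows: Moves the arm, as the interface text tells. Its arguments: {"type":"object","properties":{"commands":{"type":"array","items":{"type":"array","items":{"type":"number"}}},"force":{"type":"number"}},"required":["commands"]}

```bash
mkdir -p pics; cat > h.py <<'E'
import numpy as np, cv2
from rig import robot
def ray(cam,px):
    p=robot.camera_params(cam);K=np.array(p["camera_matrix"]);E=np.array(p["extrinsics"])
    u=cv2.undistortPoints(np.array([[px]],float),K,np.array(p["dist"],float))[0,0]
    d=E[:3,:3].T@np.array([u[0],-u[1],-1]); o=-E[:3,:3].T@E[:3,3]
    return o,d
def atz(cam,px,z):
    o,d=ray(cam,px); return o+d*(z-o[2])/d[2]
def proj(cam,P):
    p=robot.camera_params(cam);K=np.array(p["camera_matrix"]);E=np.array(p["extrinsics"])
    c=E[:3,:3]@np.array(P)+E[:3,3]; c=np.array([[c[0],-c[1],-c[2]]])
    return cv2.projectPoints(c,np.zeros(3),np.zeros(3),K,np.array(p["dist"],float))[0][0,0]
E
python3 - <<'E'
from h import *
for c in("top","scene"):
    im=robot.get_image(c); cv2.imwrite(f"pics/{c}0.png",im[:,:,::-1])
    for q in("turntable","post","cup","paddle","station"):
        for b in robot.boxes_of(q,c)[:2]: print(c,q,round(b["score"],2),np.round(b["bbox"]))
    p=robot.camera_params(c);E=np.array(p["extrinsics"]);print(-E[:3,:3].T@E[:3,3])
s=robot.sense();print(s["time_s"],s["ee_pos"],s["ee_rot"],s["opening"],s["contact_force"])
E
```

```text
top turntable 0.87 [249. 189. 359. 293.]
top turntable 0.55 [391. 295. 408. 316.]
top post 0.55 [253. 189. 361. 299.]
top cup 0.83 [251. 189. 360. 296.]
top paddle 0.72 [364. 240. 484. 279.]
top paddle 0.57 [380. 245. 383. 252.]
top station 0.68 [252. 190. 487. 294.]
[ 0.3897125  -0.0097641   1.28816228]
scene turntable 0.85 [256. 242. 376. 341.]
scene cup 0.93 [254. 241. 372. 344.]
scene paddle 0.81 [251. 135. 308. 221.]
scene paddle 0.42 [242. 133. 374. 351.]
scene station 0.91 [241. 136. 373. 347.]
scene station 0.6 [250. 135. 308. 226.]
[0.92820654 0.58222509 0.88726426]
0.6 [0.23981718 0.57717047 0.23928922] [-6.14530952e-01 -3.08089489e+00  2.13837608e-06] 0.08557804749921288 [-0.53518715  0.112288    0.45696025]
```

View pics/top0.png

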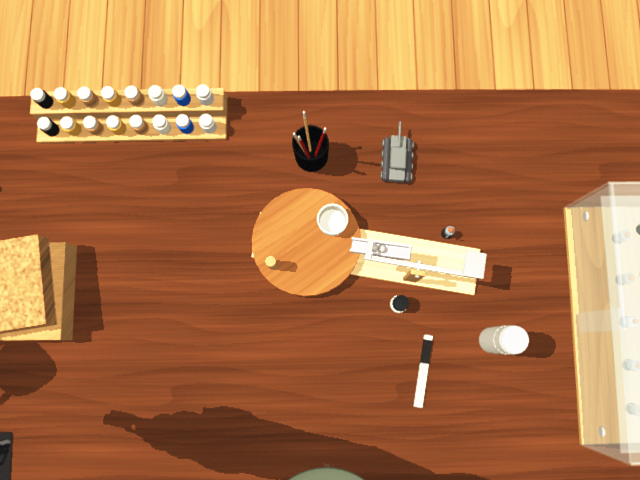

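View pics/scene0.png

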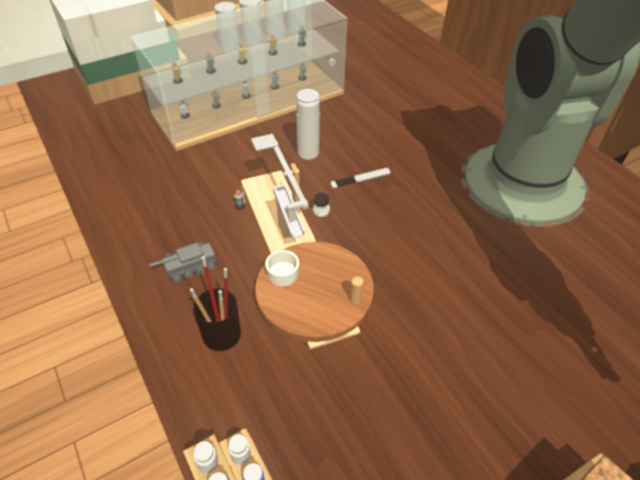

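The top view shows the turntable at about (306,242), the cup at (332,219), the post top at (271,261) and the paddle at (475,264). The can stands near the paddle at (510,340), with the pot at (400,303) and the figure at (449,231).

```bash
python3 - <<'E'
from h import *
T=lambda px,z:atz("top",px,z)
ax=T((306,242),.034);cup=T((332,219),.070);post=T((271,261),.094);pad=T((475.5,264),.136);ce=T((352,245.5),.08)
for n,v in dict(ax=ax,cup=cup,post=post,pad=pad,ce=ce,can=T((512,340),.17),pot=T((400,303),.045),fig=T((449,232),.03),brush=T((311,140),.095)).items(): print(n,v.round(3))
print("post-ax",np.linalg.norm((post-ax)[:2]),"cup-ax",np.linalg.norm((cup-ax)[:2]),"pad-ax",np.linalg.norm((pad-ax)[:2]),"ce-ax",np.linalg.norm((ce-ax)[:2]))
# scene cross-check
for n,px,z in(("post",(357,281),.094),("pad",(265,142.5),.136),("ax",(315,289),.034)): print(n,atz("scene",px,z).round(3))
y=(ax-pad)[:2];y/=np.linalg.norm(y);x=np.array([y[1],-y[0]])
for n,v in(("post",post),("cup",cup)):
    d=(v-ax)[:2];print(n,"x,y st",d@x,d@y)
d=(post-cup)[:2]; th=np.arctan2(*( -(d@x),d@y));print("theta",th)
print("ydir",y,"xdir",x,"post goal",ax[:2]+.085*y)
s=robot.sense();R=cv2.Rodrigues(np.array(s["ee_rot"]))[0];print(R.round(4))
E
```

```text
ax [0.596 0.032 0.034]
cup [ 0.637 -0.022  0.07 ]
post [0.549 0.1   0.094]
pad [ 0.532 -0.296  0.136]
ce [ 0.58  -0.062  0.08 ]
can [ 0.386 -0.348  0.17 ]
pot [ 0.465 -0.159  0.045]
fig [ 0.614 -0.27   0.03 ]
brush [0.798 0.018 0.095]
post-ax 0.0824231129524012 cup-ax 0.06841521603389579 pad-ax 0.33484313183800213 ce-ax 0.09549053502862002
post [0.552 0.107 0.094]
pad [ 0.535 -0.283  0.136]
ax [0.604 0.045 0.034]
post x,y st -0.05916664687356039 0.05738359910726839
cup x,y st 0.05074267929900465 -0.045889239288998865
theta 0.816518708578674
ydir [0.19160574 0.98147198] xdir [ 0.98147198 -0.19160574] post goal [0.61250507 0.11586865]
[[-0.9235  0.3837 -0.    ]
 [ 0.3837  0.9235 -0.    ]
 [ 0.     -0.     -1.    ]]
```

play_rows --pt "1 -48 -40 0 0" --pt "1 -96 -80 0 0" --pt "1 -144 -120 0 0" --pt "1 -192 -160 0 0" --pt "1 -240 -200 0 0"

```text
time_s: 1.23
ee_pos: [0.3854, 0.2986, 0.2396]
ee_rot: [0.614, 3.08, 0.001]
contact_force: [0.9, 0.7, -0.5]
opening: 0.0003
grasp_force: 0.0
```

play_rows --pt "1 -46 -38 20 -0.15" --pt "1 -92 -76 40 -0.3" --pt "1 -138 -112 60 -0.45" --pt "1 -182 -150 80 -0.6" --pt "1 -182 -150 80 -0.6"

```text
time_s: 1.85
ee_pos: [0.4961, 0.0871, 0.1581]
ee_rot: [0.317, -3.124, 0.002]
contact_force: [-0.2, 1.0, -0.2]
opening: -0.0001
grasp_force: 0.0
```

```bash
python3 - <<'E'
from h import *
im=robot.get_image("wrist"); cv2.imwrite("pics/w1.png",im[:,:,::-1])
im=robot.get_image("scene"); cv2.imwrite("pics/s1.png",im[150:400,150:450,::-1].repeat(2,0).repeat(2,1))
for n,P in(("post",(.551,.104,.094)),("ax",(.598,.035,.034)),("cup",(.637,-.022,.07)),("tip",(.496,.087,.058))): print(n,proj("wrist",P).round(),proj("scene",P).round())
s=robot.sense();R=cv2.Rodrigues(np.array(s["ee_rot"]))[0];print(R.round(3),s["ee_pos"])
E
```

```text
post [318. 352.] [357. 280.]
ax [215. 345.] [315. 284.]
cup [116. 404.] [282. 261.]
tip [309. 239.] [374. 274.]
[[-0.979 -0.202 -0.001]
 [-0.202  0.979 -0.   ]
 [ 0.     0.    -1.   ]] [0.49531917 0.09130078 0.15906633]
```

View pics/w1.png

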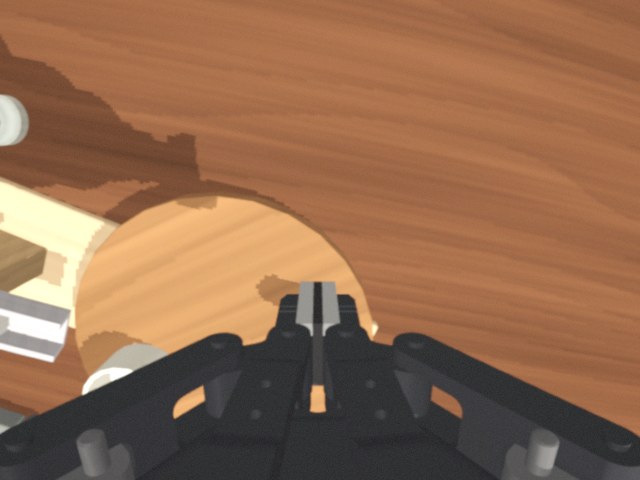

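play_rows --pt "1 0 0 35 0" --pt "1 0 0 70 0" --pt "1 0 0 102 0" --pt "1 -10 0 102 0" --pt "1 -25 0 102 0"

```text
time_s: 2.58
ee_pos: [0.5207, 0.0985, 0.0587]
ee_rot: [-0.325, 3.124, 0.001]
contact_force: [-0.1, -0.3, 0.1]
opening: -0.0001
grasp_force: 0.0
```

play_rows --pt "1 -8 1 0 0" --pt "1 -16 3 0 0" --pt "1 -24 6 0 0" --pt "1 -32 7 0 0" --pt "1 -40 8 0 0"

```text
time_s: 3.2
ee_pos: [0.5576, 0.1133, 0.0573]
ee_rot: [0.323, -3.125, 0.0]
contact_force: [-1.4, -0.4, 1.1]
opening: -0.0001
grasp_force: 0.0
```

play_rows --pt "1 -8 -1 0 0" --pt "1 -14 -2 0 0" --pt "1 -19 -4 0 0" --pt "1 -23 -5 0 0" --pt "1 -26 -6 0 0"

```text
time_s: 3.82
ee_pos: [0.5841, 0.1126, 0.0573]
ee_rot: [-0.323, 3.125, 0.0]
contact_force: [-1.4, 0.5, 0.6]
opening: 0.0002
grasp_force: 0.0
```

```bash
python3 - <<'E'
from h import *
im=robot.get_image("top"); cv2.imwrite("pics/t2.png",cv2.resize(im[160:320,220:500,::-1],None,fx=2.8,fy=2.8))
print(robot.sense()["ee_pos"],proj("top",(.637,-.022,.07)))
E
```

```text
[0.58441475 0.1124578  0.05731819] [331.84620398 219.11156837]
```

View pics/t2.png

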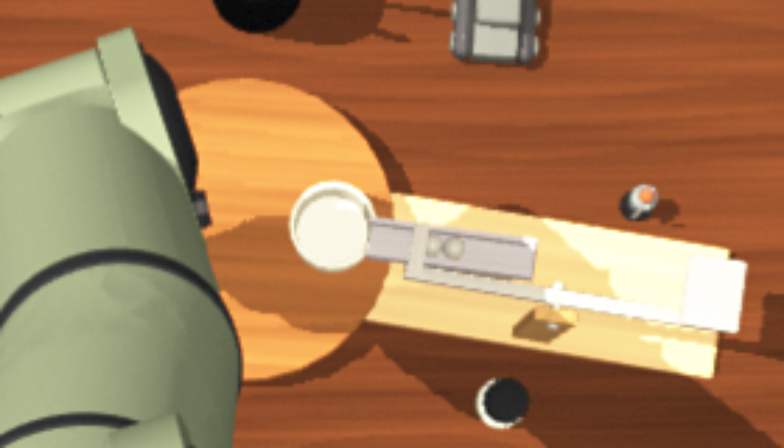

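The cup is at crop (333,226), almost in line with the chute end (367,239). I'll compute the remaining angle.

```bash
python3 - <<'E'
from h import *
T=lambda c,z:atz("top",(220+c[0]/2.8,160+c[1]/2.8),z)
cup=T((333,226),.07)[:2];lo=T((367,240),.088)[:2];up=T((535,257),.112)[:2];pad=T((714,293),.136)[:2]
y=(lo-up)/np.linalg.norm(lo-up);x=np.array([y[1],-y[0]]);ax=lo+.094*y
print("ydir",y,"ax",ax,"len",np.linalg.norm(lo-up),"pad",pad,"pad st",(pad-ax)@x,(pad-ax)@y)
y2=(np.array([.597,.034])-pad);y2/=np.linalg.norm(y2);print(y2)
d=cup-lo;print("cup from chute end x,y",d@x,d@y,cup)
for yy,a in((y,ax),(y2,np.array([.597,.034])),(y2,ax)):
    xx=np.array([yy[1],-yy[0]]);d=cup-a;print("theta",np.arctan2(d@xx,-d@yy),np.linalg.norm(d))
print("axis est from pad", pad+.334*y2, pad+.334*y)
E
```

```text
ydir [0.14828654 0.98894444] ax [0.5924817  0.03347691] len 0.11787427247219118 pad [ 0.53083089 -0.29516165] pad st -0.012236544711712694 -0.3341472664553851
[0.19708053 0.9803873 ]
cup from chute end x,y 0.009798465232312821 0.025487841369519017 [ 0.5920124  -0.03573079]
theta 0.14205459563926953 0.06920928984693481
theta 0.12697429402467925 0.06990893186114862
theta 0.19159831462972696 0.06920928984693481
axis est from pad [0.59665579 0.03228771] [0.5803586  0.03514579]
```

play_rows --pt "1 -4 -1 0 0" --pt "1 -7 -2 0 0" --pt "1 -9 -3 0 0" --pt "1 -11 -4 0 0" --pt "1 -11 -4 0 0"

```text
time_s: 4.5
ee_pos: [0.5956, 0.1108, 0.0573]
ee_rot: [-0.323, 3.125, -0.0]
contact_force: [-0.0, -0.2, 0.3]
opening: -0.0
grasp_force: 0.0
```

play_rows --pt "1 15 0 0 0" --pt "1 40 0 0 0" --pt "1 60 0 -40 0" --pt "1 60 0 -90 0" --pt "1 60 0 -140 0"

```text
time_s: 5.12
ee_pos: [0.5364, 0.0985, 0.199]
ee_rot: [-0.323, 3.125, -0.0]
contact_force: [0.5, 1.2, -0.3]
opening: 0.0
grasp_force: 0.0
```

play_rows --pt "1 13 -60 0 0" --pt "1 26 -120 0 0" --pt "1 39 -180 0 0" --pt "1 52 -240 0 0" --pt "1 65 -300 0 0"

```text
time_s: 5.75
ee_pos: [0.5343, -0.2103, 0.1975]
ee_rot: [-0.323, 3.124, -0.0]
contact_force: [1.3, 0.5, 0.1]
opening: 0.0001
grasp_force: 0.0
```

play_rows --pt "1 10 -43 0 0" --pt "1 19 -85 0 0" --pt "1 19 -85 20 0" --pt "1 19 -85 30 0" --pt "1 19 -85 30 0"

```text
time_s: 6.38
ee_pos: [0.5332, -0.2946, 0.1668]
ee_rot: [0.325, -3.124, -0.001]
contact_force: [0.5, -0.2, -0.5]
opening: 0.0001
grasp_force: 0.0
```

```bash
python3 - <<'E'
from h import *
a=robot.get_image("top")[160:320,220:500]; b=robot.get_image("scene")[90:370,180:430]
cv2.imwrite("pics/t3.png",np.hstack([cv2.resize(a[:,:180],(450,400)),cv2.resize(b,(350,400))])[:,:,::-1])
print(robot.sense()["ee_pos"])
E
```

```text
[ 0.53369207 -0.29492508  0.16781642]
```

View pics/t3.png

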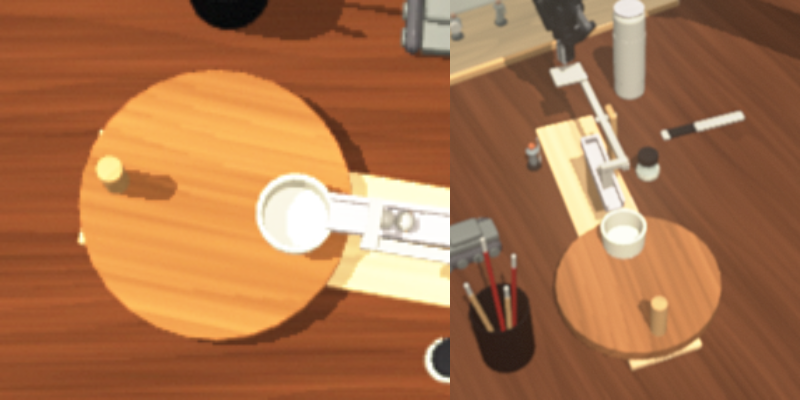

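In the top view the cup is at crop (295,212) and the post at (110,170). Next I'll check the angle and whether the fingertip is over the paddle.

```bash
python3 - <<'E'
from h import *
T=lambda c,z:atz("top",(220+c[0]/2.5,160+c[1]/2.5),z)[:2]
cup=T((295,212),.07);post=T((110,170),.094);ax=T((215,204.5),.034)
print(cup,post,ax,np.linalg.norm(cup-post))
for y in((.19,.98),(.148,.989)):
    y=np.array(y);x=np.array([y[1],-y[0]]);d=post-cup;e=cup-np.array([.596,.033]);print(np.arctan2(-(d@x),d@y),np.arctan2(e@x,-e@y))
S=lambda P:(proj("scene",P)-[180,90])*[350/250,400/280]+[450,0]
print("tip",S((.5337,-.295,.16)),"contact",S((.5337,-.295,.136)))
E
```

```text
[ 0.58362513 -0.03370224] [0.61586977 0.11414769] [0.59664263 0.03244002] 0.15132521137985938
-0.023226389204231198 0.00806324689316371
-0.06618428346825224 -0.03489464737085734
tip [565.16643499  57.92487714] contact [566.21114894  70.67586765]
```

play_rows --pt "1 0 4 12 0" --pt "1 0 4 22 0" --pt "1 0 4 32 0" --pt "1 0 4 42 0" --pt "1 0 4 50 0"

```text
time_s: 7.1
ee_pos: [0.5326, -0.2913, 0.1167]
ee_rot: [-0.323, 3.125, 0.0]
contact_force: [0.0, 2.2, 8.5]
opening: 0.0001
grasp_force: 4.3
```

play_rows --pt "1 0 0 0 0" --pt "1 0 0 0 0" --pt "1 0 0 0 0" --pt "1 0 0 0 0" --pt "1 0 0 0 0"

```text
time_s: 7.72
ee_pos: [0.5325, -0.2915, 0.1173]
ee_rot: [-0.323, 3.125, -0.0]
contact_force: [-0.2, 1.6, 3.7]
opening: -0.0002
grasp_force: 1.8
```

play_rows --pt "1 0 0 0 0" --pt "1 0 0 0 0" --pt "1 0 0 0 0" --pt "1 0 0 0 0" --pt "1 0 0 0 0"

```text
time_s: 8.35
ee_pos: [0.5325, -0.2915, 0.1173]
ee_rot: [-0.323, 3.125, -0.0]
contact_force: [-0.2, 1.2, 3.3]
opening: 0.0001
grasp_force: 1.9
```

```bash
python3 - <<'E'
from h import *
a=robot.get_image("top")[200:290,310:420]; b=robot.get_image("scene")[120:300,220:360]
cv2.imwrite("pics/t4.png",np.hstack([cv2.resize(a,(450,400)),cv2.resize(b,(340,400))])[:,:,::-1])
s=robot.sense();print(s["ee_pos"],s["contact_force"])
E
```

```text
[ 0.53254575 -0.29146654  0.11732131] [-0.00615217  2.28727123  3.24969667]
```

View pics/t4.png

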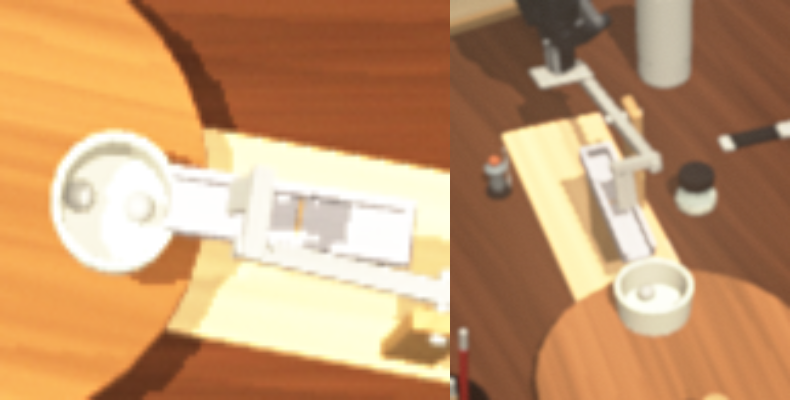

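Both balls are in the cup, at crop (78,195) and (140,207). I'll release the paddle gently.

play_rows --pt "1 0 0 -7 0" --pt "1 0 0 -15 0" --pt "1 0 0 -23 0" --pt "1 0 0 -33 0" --pt "1 0 0 -50 0"

```text
time_s: 9.07
ee_pos: [0.5322, -0.2911, 0.1678]
ee_rot: [0.324, -3.124, -0.001]
contact_force: [0.5, 0.6, 0.1]
opening: -0.0
grasp_force: 0.0
```

play_rows --pt "1 0 0 -30 0" --pt "1 0 0 -60 0" --pt "1 0 0 -90 0" --pt "1 0 0 -100 0" --pt "1 0 0 -100 0"

```text
time_s: 9.7
ee_pos: [0.5326, -0.2914, 0.2678]
ee_rot: [-0.323, 3.124, -0.0]
contact_force: [0.9, -0.1, -0.5]
opening: -0.0001
grasp_force: 0.0
```

play_rows --pt "1 0 0 0 0" --pt "1 0 0 0 0" --pt "1 0 0 0 0" --pt "1 0 0 0 0" --pt "1 0 0 0 0"

```text
time_s: 10.32
ee_pos: [0.5325, -0.2915, 0.2672]
ee_rot: [0.323, -3.125, -0.0]
contact_force: [-0.2, 0.1, 0.3]
opening: -0.0001
grasp_force: 0.0
```

```bash
python3 - <<'E'
from h import *
a=robot.get_image("top")[200:290,310:420]; b=robot.get_image("scene")[120:300,220:360]
cv2.imwrite("pics/t5.png",np.hstack([cv2.resize(a,(450,400)),cv2.resize(b,(340,400))])[:,:,::-1])
E
```

```text
(no output)
```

View pics/t5.png

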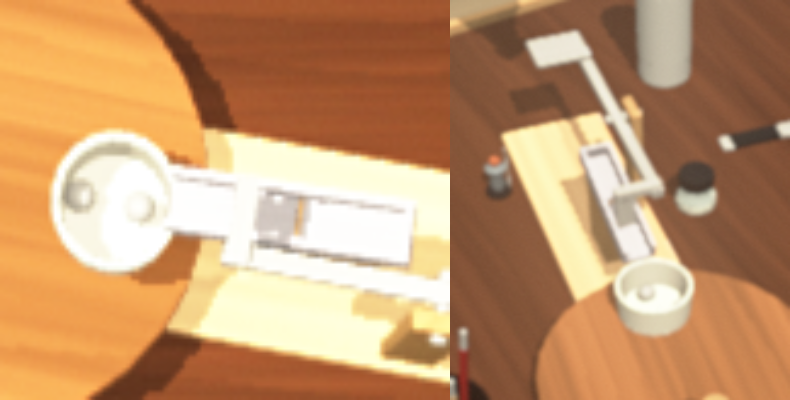

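The gate is shut, the paddle is up and both balls are in the cup.

```bash
python3 -c "
from rig import robot
print(robot.close_job())"
```

```text
the job is handed in; nothing more can be done
None
```

The job is handed in after about 10 s of robot time: the last pictures show the cup under the chute, both balls in it, the gate shut and the arm clear, though the hand-in returned no verdict.

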